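# Load a washed plate carrier into the drying drawer and close it

### The arm

A 6-joint arm with a two-finger parallel gripper is mounted at the origin on a cart in front of the work surface, level with it; the furniture and walls round the work are solid. World frame = base frame: x ahead of the robot, y to its left, z up, the work surface at z = 0. Lengths are in m, angles in rad, forces in N, time in s.
With the tool pointing down it reaches from about 0.275 to 0.75 m from the base axis. Payload 10.2 kg.
Tool frame: the origin (TCP) lies midway between the tips of the shut fingers; the grasp point (between the pads) lies 19 mm behind it (env.hold_point_z is the distance from the TCP to the grasp point, in m); x points along the fingers, z is the direction in which the jaws open and shut, and the axes are right-handed (so a half turn about x gives the same grasp; the last joint's range is limited). The gripper opens to 85 mm and grips with 20 to 120 N. Pads are 22 mm wide; open, the fingers measure 114 mm over their backs; the gripper's body (76 mm by 85 mm) begins 54 mm behind the grasp point. The pads swing forward as they close: fully open they stand 13 mm farther back than shut.
Start: joints at [1.101, 0.313, 1.498, -0, 1.331, -0.223], TCP at [0.128, 0.509, 0.231] pointing down, gripper open.
Joint ranges: [-2.94, 2.94], [-0.97, 2.17], [0.19, 2.56], [-1.23, 4.37], [0.02, 3.11], [-2.88, 2.88]. Speed limits (rad/s): [2.39, 2.39, 3.01, 3.14, 3.14, 3.14].

### API

Orientations are given as a unit quaternion [x, y, z, w].
In Python, from bench import env, kinematics, monitor, eyes, job gives the robot as it stands. The module is installed in compiled form; this text tells all that it offers. Calls block until the motion is done:
- env.reach(position, orientation): joint-space move of the TCP to a pose.
- env.movel(position, velocity=0.15, frame=None, guard=None): straight line of the TCP; frame=None keeps the orientation; velocity is the mean speed in m/s. With guard (N) it stops when the force on the tool has changed by that much, and returns True; else False.
- env.set_joints(angles): joint-space move.
- env.release() and env.close_gripper(effort=None): open the fingers fully, or close them until they stop; effort is the grip in N (None keeps the last).
- env.hold(seconds).
- kinematics.ik(position, orientation): joint angles nearest the present ones, or None.
- monitor.sense(): the state.
- eyes.grab_frame(name): name is "scene" or "top"; returns a dict with "frame" (420x560x3 uint8, red, green, blue), "mtx" (3x3 intrinsics, pixels), "view" (4x4, takes a point from world to camera coordinates). Camera axes: x right, y down, z forward; pixel columns grow to the right and rows downward; lengths in m; the calibration is good to about 2 mm. A picture is of the moment at which its call begins. There is no depth.
A pose or a line that the arm cannot do raises env.MotionError and nothing moves.
- job.hand_in(): hands the job in, once; it reports no verdict.
The state is a dict: "clock": time; "joints": joint angles; "qvel": joint speeds; "joint_efforts": joint torques, N m; "position": TCP position; "ee_rot": TCP orientation; "contact_force": force on the tool from outside, world axes, zero at the start; "ft_torque": the same for the moment, N m; "finger_gap": opening from 0.0 (shut) to 1.0 (fully open).
Only numpy, scipy, OpenCV 4.12 (cv2) and the standard library are available. Lean on these libraries where they do the work, as an engineer would, in place of code of your own. Each camera call takes 0.05 s, during which the arm holds its last target. There are 200 camera calls.

### The job

The plate carrier has drained on its sloping rack: take it by the black handle and lower it level into the open drawer of the plate dryer so that both locating pins come up through its holes and it lies flat on the rest buttons; the pin bar may be clamped up to 8 mm to either side of the middle, so feel for the pins with light pressure and never force it down. Then gently push the drawer home, without slamming or straining it, until its catch draws it in and it stays shut, with the carrier still flat on its pins, and let go. Leave everything else on the table where it is.

Things in the scene. Friction and masses are not known exactly. Their poses are not given: they have to be found in the camera images.
- carrier: Loose aluminium plate 84 (x) x 148 (y) x 6 mm, 0.24 kg; two amber printing plates on top, 1.6 mm thick. Origin: middle of its underside, z = plate normal. On its centre line lie a round hole 10 mm wide at y = +60 and a slot 10 (x) x 14 (y) mm at y = -60 mm. Starts on the rack, sloping 30 degrees, +x edge high. May be put in either way round.
- handle (a point): Middle of the carrier's black handle bar, 36 mm above the carrier's underside; axes as the carrier's. The bar runs along the carrier's x, 60 mm long, 12 mm wide (y), 12 mm high, on legs at its ends 8 mm long; 24 mm free between bar and plate. Pinch it across y, from along the carrier's z.
- drain_rack: Fixed white drip tray 150 x 190 x 12 mm with two aluminium rails sloping 30 degrees (rising to its +x) and a 10 mm toe lip at the low end against which the carrier's lower edge rests. Origin: middle of the underside, x away from the robot. The sloping face passes 56 mm above the origin. The carrier must be lifted out along its own normal first.
- dryer: Fixed light-grey box 200 (x) x 220 (y) x 205 mm, front facing -x. Origin: middle of the underside. Its housing above the drawer opening (from 88 mm up) stands flush with the shut drawer's front, so an upright gripper cannot follow the drawer in: lean the tool's upper end 35 to 45 degrees back, away from the front.
- drawer (a joint): Drawer travel in m: 0 = home, grows as it comes out towards the dryer's -x, up to 0.175; starts 0.125 to 0.15. Runs with about 2 N friction and a little damping. In the last 13 mm a sprung roller catch resists with up to about 12 N in all; 6 mm from home it goes over and the catch draws the drawer in to its solid stop. Let go earlier, it rolls back out.
- drawer_front (a point): Point to push: middle of the drawer's flat dark front face, 48 mm above the table; axes as the dryer's (x points into the dryer). The face is 200 mm wide, from 16 to 72 mm above the table, with side parts to 86 mm and a finger notch 80 mm wide between them. Moves with the drawer.
- drawer_rest (a point): Where the carrier's underside middle should come: on top of the four rest buttons, 32 mm above the table, 60 mm behind the front face; axes as the dryer's. Inside walls 85 mm to either side, tops 54 mm above the table. Under it the pin bar: two pins 8 mm thick, at y -60 and +60 mm plus an unknown shift of the clamped bar, -8 to +8 mm along y; pins rise 11.5 mm above this point, the top 3 mm tapering to 4 mm thick.
- roller_tall: Fixed bystander: iron ink roller standing on its feet, handle up, 177 x 168 x 283 mm; origin at the middle of its underside.
- mould: Bystander: open dark cast-iron box with two studs inside, 64 x 110 x 42 mm; origin at the middle of its underside.
- type_block: Bystander: small block of metal type lines, 51 x 34 x 23 mm; origin at the middle of its underside.
- h_block: Bystander: blue-grey metal spacer with H-shaped ends, 50 x 82 x 26 mm; origin at the middle of its underside.
- wood_bar: Bystander: small wooden strip, 60 x 24 x 18 mm; origin at the middle of its underside.

How it is judged:
By the outcome, as a careful person would: the job done as asked, in the order asked, and still so for the second after the job is handed in, with the robot touching nothing.
It also fails if it takes over 67 s, if anything falls off the work surface, if the arm or the gripper's body presses on something with over 40 N, if the wrist force passes 120 N, or if a joint passes its speed limit or range.

## Working session

There is one attempt and no reset: what is moved stays moved. The work goes in short steps, each a Python script; the robot and the scene stay as the last script left them, time stands still between calls to the robot, and variables do not carry over. Pictures are saved under pics/ and viewed, about 8 in all and at most 12, crops included, and the job is handed in when it is done.

```bash
mkdir -p pics
python3 - <<'E'
from bench import env, kinematics, monitor, eyes, job
import cv2,numpy as np
for n in ("scene","top"):
    d=eyes.grab_frame(n); cv2.imwrite(f"pics/{n}0.png",d["frame"][:,:,::-1]); np.savez(f"{n}0.npz",**d)
    print(n,d["mtx"].round(1).tolist(),d["view"].round(3).tolist())
s=monitor.sense(); print(s["clock"],s["position"],s["ee_rot"],env.hold_point_z,s["contact_force"])
E
```

```text
scene [[395.9, 0.0, 281.4], [0.0, 395.9, 221.0], [0.0, 0.0, 1.0]] [[0.5, -0.866, -0.008, -0.291], [-0.54, -0.305, -0.785, 0.358], [0.677, 0.397, -0.62, 0.608], [0.0, 0.0, 0.0, 1.0]]
top [[497.3, 0.0, 281.4], [0.0, 497.3, 207.1], [0.0, 0.0, 1.0]] [[-0.409, -0.912, -0.003, 0.21], [-0.848, 0.382, -0.368, 0.498], [0.337, -0.148, -0.93, 0.972], [0.0, 0.0, 0.0, 1.0]]
0.1 [0.12815627 0.50890053 0.23081435] [-0.43481528  0.55809539  0.43450581  0.55737771] 0.0187 [-0.24294046  0.43075662 -0.23306325]
```

View pics/scene0.png

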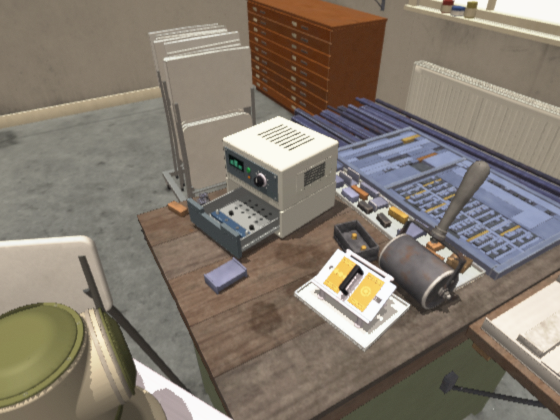

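View pics/top0.png

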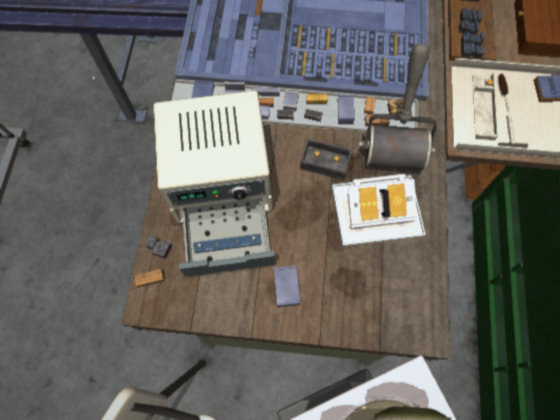

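The scene view shows the dryer (about 280,180) with the drawer open towards lower left, and the carrier on the rack at (355,290). In the top view the drawer front runs from (180,268) to (273,260), and the carrier handle is at (384,203). I'll zoom both views.

Run:
```python
import cv2,numpy as np
t=cv2.imread("pics/top0.png"); s=cv2.imread("pics/scene0.png")
def crop(im,x,y,w,h): return cv2.resize(im[y:y+h,x:x+w],(400,300),interpolation=cv2.INTER_CUBIC)
a=np.hstack([crop(t,165,185,120,90),crop(t,320,165,120,90)])
b=np.hstack([crop(s,180,180,120,90),crop(s,290,240,120,90)])
cv2.imwrite("pics/crops0.png",np.vstack([a,b]))
```

```text
(no output)
```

View pics/crops0.png

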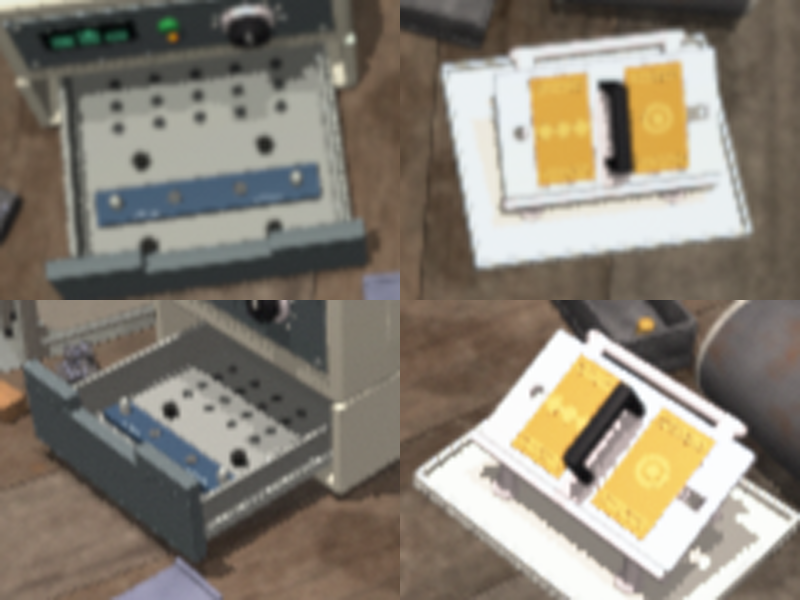

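The crops show pin tops in the top view at about (199.8,245.0) and (253.8,238.1). The carrier's round hole is at (356.3,204.9) and its slot at (409.1,198.6). In the scene view they are at (331.4,267) and (377.6,299.1).

```bash
cat > h.py <<'E'
import numpy as np, cv2
from scipy.spatial.transform import Rotation as R
D={n:dict(np.load(n+"0.npz")) for n in("top","scene")}
def ray(n,p):
    d=D[n];V=d["view"];c=-V[:3,:3].T@V[:3,3];v=V[:3,:3].T@np.linalg.inv(d["mtx"])@[p[0],p[1],1];return c,v/np.linalg.norm(v)
def plane(n,p,z):
    c,v=ray(n,p);return c+v*(z-c[2])/v[2]
def tri(pt,ps):
    A=0;b=0;o=[]
    for n,p in(("top",pt),("scene",ps)):
        c,v=ray(n,p);M=np.eye(3)-np.outer(v,v);A=A+M;b=b+M@c;o.append((c,v))
    x=np.linalg.solve(A,b);return x,max(np.linalg.norm(np.cross(x-c,v)) for c,v in o)
def proj(n,X):
    d=D[n];q=d["mtx"]@(d["view"]@np.r_[X,1])[:3];return q[:2]/q[2]
def T1(x,y):return(165+x/3.3333,185+y/3.3333)
def T2(x,y):return(320+(x-400)/3.3333,165+y/3.3333)
def S1(x,y):return(180+x/3.3333,180+(y-300)/3.3333)
def S2(x,y):return(290+(x-400)/3.3333,240+(y-300)/3.3333)
E
python3 - <<'E'
from h import *
np.set_printoptions(precision=4,suppress=True)
h,e1=tri(T2(521,133),S2(538,390)); s,e2=tri(T2(697,112),S2(692,497))
print("holes",h,e1,s,e2,np.linalg.norm(h-s))
for a,b in(((610,86),(634,392)),((622,172),(578,470))): print("bar end",tri(T2(*a),S2(*b)))
y=h-s;y/=np.linalg.norm(y);print("carrier y",y)
xh=np.cross(y,[0,0,1]);xh/=np.linalg.norm(xh);n=np.cos(np.pi/6)*np.r_[0,0,1]-.5*xh
o=(h+s)/2-.006*n;print("origin",o,"handle",o+.036*n,"n",n,"yaw",np.degrees(np.arctan2(xh[1],xh[0])))
P=[plane("top",T1(*p),.0435) for p in((116,200),(296,177))]; print("pins top",P,np.linalg.norm(P[0]-P[1]))
print("pins tri",tri(T1(116,200),S1(126,404)))
B=[plane("top",T1(*p),.032) for p in((141,160),(265,144),(149,245),(273,228))];print("buttons",np.array(B))
B=np.array(B);print("rest",B.mean(0), "yvec",np.degrees(np.arctan2(*(B[0]-B[1])[1::-1])),np.degrees(np.arctan2(*(B[2]-B[3])[1::-1])),"x",np.degrees(np.arctan2(*(B[0]-B[2])[1::-1])))
print("pin yaw",np.degrees(np.arctan2(*(P[0]-P[1])[1::-1])),(P[0]+P[1])/2)
F=[plane("top",T1(*p),.086) for p in((47,268),(365,228))];print("front top",F,np.degrees(np.arctan2(*(F[0]-F[1])[1::-1])),np.linalg.norm(F[0]-F[1]))
E
```

```text
holes [ 0.4903 -0.1728  0.0616] 0.0015423680472346816 [ 0.4548 -0.2866  0.062 ] 0.0009834407102253567 0.11926212820673267
bar end (array([ 0.4879, -0.2331,  0.091 ]), np.float64(0.0027279906423456437))
bar end (array([ 0.4384, -0.2209,  0.0636]), np.float64(0.002511690500640581))
carrier y [ 0.2973  0.9548 -0.0031]
origin [ 0.4754 -0.2306  0.0566] handle [ 0.4582 -0.2253  0.0878] n [-0.4774  0.1487  0.866 ] yaw -17.296781080968174
pins top [array([0.5511, 0.1793, 0.0435]), array([0.5171, 0.065 , 0.0435])] 0.1192073073982161
pins tri (array([0.5553, 0.1784, 0.0362]), np.float64(0.0018449244888560012))
buttons [[0.5745 0.1544 0.032 ]
 [0.5509 0.074  0.032 ]
 [0.5172 0.1708 0.032 ]
 [0.4945 0.0918 0.032 ]]
rest [0.5343 0.1227 0.032 ] yvec 73.57054622231013 73.90378734211558 x -15.954495892635897
pin yaw 73.43432304696098 [0.5341 0.1221 0.0435]
front top [array([0.5123, 0.2326, 0.086 ]), array([0.4548, 0.0419, 0.086 ])] 73.22119585215815 0.19921131175342877
```

```bash
cat >> h.py <<'E'
def quat(n,y,s):  # carrier normal n, carrier y; tool x=-n, z=s*y
    n=np.array(n)/np.linalg.norm(n);y=np.array(y)-n*np.dot(n,y);y/=np.linalg.norm(y);z=s*y
    return R.from_matrix(np.c_[-n,np.cross(z,-n),z]).as_quat()
o=np.array([.4754,-.2306,.0566]);n=np.array([-.4774,.1487,.866]);cy=np.array([.2973,.9548,0])
yaw=np.radians(-16.4);dx=np.array([np.cos(yaw),np.sin(yaw),0]);dy=np.array([-np.sin(yaw),np.cos(yaw),0]);up=np.array([0,0,1.])
rest=np.array([.5343,.1227,.032])
E
python3 - <<'E'
from h import *
from bench import env,kinematics,monitor,eyes
for s in(1,-1):
    for nm,p,q in(("pre",o+n*.117,quat(n,cy,s)),("grasp",o+n*.017,quat(n,cy,s)),("above",rest+up*.12,quat(up,dy,s)),("in",rest+up*.017,quat(up,dy,s))):
        k=kinematics.ik(p,q);print(s,nm,None if k is None else np.round(k,2))
    for a in(35,40,45):
        ax=np.cos(np.radians(a))*-up+np.sin(np.radians(a))*dx
        for d in (-.07,.09):
            k=kinematics.ik(rest+dx*d+up*.016,quat(-ax,dy,s));print(s,a,d,None if k is None else np.round(k,2))
E
```

```text
1 pre [-0.88  0.05  2.13  0.53  0.57 -2.54]
1 grasp [-0.8   0.33  2.09  0.78  0.35 -2.76]
1 above [ 0.01  0.44  1.54 -0.    1.17 -1.27]
1 in [ 0.01  0.57  1.63 -0.    0.94 -1.27]
1 35 -0.07 None
1 35 0.09 [ 0.05  0.57  1.8  -0.81  0.26 -0.51]
1 40 -0.07 None
1 40 0.09 None
1 45 -0.07 [0.25 0.43 2.23 4.17 0.43 0.98]
1 45 0.09 [0.07 0.59 1.89 4.37 0.27 0.62]
-1 pre [-0.88  0.05  2.13  0.53  0.57  0.61]
-1 grasp [-0.8   0.33  2.09  0.78  0.35  0.38]
-1 above [ 0.01  0.44  1.54 -0.    1.17  1.87]
-1 in [ 0.01  0.57  1.63 -0.    0.94  1.87]
-1 35 -0.07 None
-1 35 0.09 [ 0.05  0.57  1.8  -0.81  0.26  2.64]
-1 40 -0.07 None
-1 40 0.09 None
-1 45 -0.07 [ 0.25  0.43  2.23  4.17  0.43 -2.16]
-1 45 0.09 [ 0.07  0.59  1.89  4.37  0.27 -2.53]
```

Run:
```python
from h import *
from bench import env,kinematics,monitor,eyes
q=quat(n,cy,-1)
env.reach(o+n*.117,q)
d=eyes.grab_frame("scene");cv2.imwrite("pics/pre.png",d["frame"][160:370,200:480,::-1].repeat(2,0).repeat(2,1))
print("guard",env.movel(o+n*.017,.08,guard=6)); s=monitor.sense();print(s["clock"],s["position"],o+n*.017,s["contact_force"],s["joints"])
d=eyes.grab_frame("scene");cv2.imwrite("pics/at.png",np.hstack([d["frame"][200:340,280:440,::-1],eyes.grab_frame("top")["frame"][120:260,310:470,::-1]]).repeat(2,0).repeat(2,1))
```

```text
guard False
4.2917 [ 0.46730426 -0.22814128  0.07163972] [ 0.4672842 -0.2280721  0.071322 ] [ 0.09292255  0.39112788 -0.63869357] [-0.80264392  0.33106817  2.08682791  0.77671909  0.34944699  0.38261966]
```

View pics/at.png

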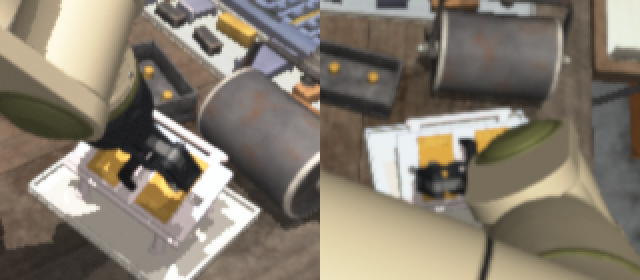

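The crops show the fingers straddling the handle bar with no contact. Next I grip, lift along the normal and carry.

Run:
```python
from h import *
from bench import env,kinematics,monitor,eyes
env.close_gripper(40); s=monitor.sense();print(s["clock"],s["finger_gap"],s["contact_force"])
env.movel(o+n*.037,.05); env.movel(o+n*.117,.12); s=monitor.sense();print(s["clock"],s["finger_gap"],s["contact_force"],s["ft_torque"])
env.reach(rest+up*(.017+.11),quat(up,dy,-1)); env.movel(rest+up*(.017+.055),.1);env.hold(.3)
s=monitor.sense();print(s["clock"],s["position"],s["finger_gap"],s["contact_force"],s["ft_torque"])
ims=[]
for nm in("top","scene"):
    d=eyes.grab_frame(nm);np.savez(nm+"1.npz",**d);f=d["frame"][:,:,::-1]
    x,y=(165,165) if nm=="top" else (170,160)
    ims.append(cv2.resize(f[y:y+120,x:x+120],(400,400),interpolation=cv2.INTER_CUBIC))
cv2.imwrite("pics/above.png",np.hstack(ims))
```

```text
5.05 0.13342586391283867 [-3.28226507  1.78356352  3.48696126]
6.4167 0.13302515528178285 [ 0.84570903  1.77253732 -2.43440185] [ 0.12879272  0.44831379 -0.0172491 ]
8.75 [0.53444563 0.12272081 0.10437925] 0.13291020227446657 [-0.13211597  0.43250758 -2.78844445] [-0.05226135  0.0142027   0.04052913]
```

View pics/above.png

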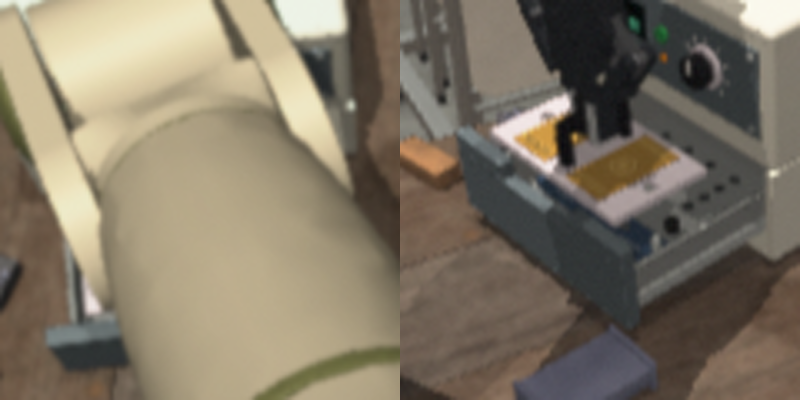

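Run:
```python
from h import *
P=np.array([.53445,.12272,.0934])-.06*dy
print("pred",proj("scene",P)); f=np.load("scene1.npz")["frame"]
for q in [(245,216.1)]:
    X=plane("scene",q,.0934);e=X-P;print(X,e@dx,e@dy)
# slot dark pixels
sub=f[208:224,234:256].astype(int).sum(2)//3
print(sub)
# pin1 visible in first scene picture vs top estimate (right pin)
print(proj("scene",[.5171,.065,.0435]),proj("scene",[.5511,.1793,.0435]))
c=[P+a*.042*dx+b*.014*dy for a,b in((-1,-1),(1,-1))];print([proj("scene",x) for x in c])
```

```text
pred [243.45134321 214.70915972]
[0.5148672  0.05899917 0.0934    ] -0.0007950170555828596 -0.006657317326743988
[[ 79  80  82  82  80  77  82  74  72  72  72  71  77  87  97 105 119 119
  136 141 162 166]
 [ 78  81  86  85  78  76  83  71  72  72  71  74  86  96 104 115 148 149
  163 164 164 166]
 [ 79  81  84  83  78  79  82  71  73  71  73  80 101 112 138 143 163 166
  166 166 165 165]
 [ 79  80  81  83  79  79  75  72  73  74  79  96 119 140 160 163 165 166
  165 166 166 165]
 [ 75  80  80  78  77  74  72  73  76  89  89 114 131 158 162 165 164 164
  166 167 166 164]
 [ 73  73  74  72  74  74  74  86  87 112 109 133 148 164 165 164 164 164
  164 164 162 155]
 [ 72  74  74  75  73  79  84 110 109 120 119 132 152 164 164 164 163 163
  161 153 151 134]
 [ 77  84  89  99  95 106 112 138 137 118 111 116 132 149 160 165 162 159
  150 134 130 111]
 [ 88 103 111 138 136 142 145 155 151 120 109 113 131 146 158 161 154 143
  131 120 109  92]
 [112 136 140 160 161 162 161 161 156 143 131 139 149 157 152 144 133 122
  117 108 100  91]
 [142 159 160 162 162 163 162 163 164 160 154 157 151 142 134 122 118 112
  107 104 103  97]
 [160 162 163 163 162 161 163 163 162 161 153 150 133 120 111 102  99 102
  101 102 101  96]
 [163 163 163 162 161 161 163 162 159 150 134 131 114 107  91  80  83  89
   94  98  90  80]
 [162 161 163 162 161 161 157 151 143 132 119 109  93  90  78  76  76  79
   89  88  71  49]
 [161 161 162 162 159 151 142 131 119 110  99  89  79  77  77  76  78  82
   97  90  73  51]
 [161 160 159 151 142 131 121 110 100  90  80  78  77  77  77  75  77  89
   99  98  87  73]]
[244.79993877 231.22182106] [215.59752703 209.98664573]
[array([232.96884011, 225.26587795]), array([260.90648367, 209.79607169])]
```

The slot in the scene view is at about (244.2,215.6), against a prediction of (243.5,214.7). That is within calibration, so I start feeling for the pins.

```bash
cat >> h.py <<'E'
pin=np.array([.5341,.1221,0])
def probe(env,monitor,ex,ey,guard=3,z0=.064,z1=.0485):
    p=pin+ex*dx+ey*dy
    env.movel(p+up*z0,.06); f0=monitor.sense()
    g=env.movel(p+up*z1,.02,guard=guard); s=monitor.sense()
    f=s["contact_force"]-f0["contact_force"];t=s["ft_torque"]-f0["ft_torque"]
    print(f"{s['clock']:.1f} ex {ex*1e3:.1f} ey {ey*1e3:.1f} hit {g} under {1e3*(s['position'][2]-.017):.1f} F",[round(float(f@a),1) for a in(dx,dy,up)],"T",[round(float(t@a),3) for a in(dx,dy,up)])
    return s["position"][2]-.017
E
python3 - <<'E'
from h import *
from bench import env,kinematics,monitor,eyes
for ey in(0,-.0025,.0025):
    if probe(env,monitor,0,ey)<.036: break
E
```

```text
10.1 ex 0.0 ey 0.0 hit True under 41.0 F [-0.1, 0.3, 0.8] T [0.169, -0.327, -0.014]
10.8 ex 0.0 ey -2.5 hit True under 41.8 F [1.7, -1.5, 3.3] T [0.058, -0.245, 0.003]
11.5 ex 0.0 ey 2.5 hit True under 40.3 F [2.3, -1.0, 0.8] T [-0.101, -0.404, -0.005]
```

The contact moments suggest moving about +x and +1.5 mm in y.

Run:
```python
from h import *
from bench import env,kinematics,monitor,eyes
for ex,ey in((.002,.0015),(.0035,.0015),(.002,.003),(.001,.0015)):
    if probe(env,monitor,ex,ey)<.036: break
```

```text
12.5 ex 2.0 ey 1.5 hit True under 31.8 F [-0.4, -0.0, 7.9] T [-0.155, 0.01, 0.068]
```

It dropped to 31.8 mm, which is the button height. I let go, retreat and look.

Run:
```python
from h import *
from bench import env,kinematics,monitor,eyes
env.release(); s=monitor.sense();print(s["clock"],s["position"],s["contact_force"])
env.movel(s["position"]+up*.11,.12)
# candidate push poses: leaning in azimuth az, rolls
rest2=rest; front=rest-.06*dx
for az in(-16,-5,5,13):
  a=np.radians(az);hx=np.array([np.cos(a),np.sin(a),0])
  for lean in(36,40,44):
    l=np.radians(lean);ax=-up*np.cos(l)+hx*np.sin(l);z=np.cross(up,hx)
    for s_ in(-1,1):
      ks=[kinematics.ik(front+dx*t+up*.018,quat(-ax,z,s_)) for t in(-.03,.0,.14)]
      if all(k is not None for k in ks): print(az,lean,s_,[np.round(k,2).tolist() for k in ks])
env.reach(front-dx*.12+up*.22,quat(up,dy,-1))
s=monitor.sense();print(s["clock"],s["joints"])
ims=[]
for nm in("top","scene"):
    d=eyes.grab_frame(nm);np.savez(nm+"2.npz",**d);f=d["frame"][:,:,::-1]
    x,y=(165,165) if nm=="top" else (170,160)
    ims.append(cv2.resize(f[y:y+120,x:x+120],(400,400),interpolation=cv2.INTER_CUBIC))
cv2.imwrite("pics/placed.png",np.hstack(ims))
```

```text
13.1833 [0.53552389 0.12297804 0.04801787] [0.50000454 0.18772234 0.25189095]
-5 36 -1 [[0.15, 0.33, 2.26, 4.27, 0.15, -2.5], [0.11, 0.37, 2.2, 4.36, 0.12, -2.63], [-0.01, 0.54, 1.87, -0.43, 0.11, 2.06]]
-5 36 1 [[0.15, 0.33, 2.26, 4.27, 0.15, 0.64], [0.11, 0.37, 2.2, 4.36, 0.12, 0.51], [-0.01, 0.54, 1.87, -0.43, 0.11, -1.08]]
-5 44 -1 [[0.17, 0.37, 2.33, 3.67, 0.36, -1.88], [0.13, 0.4, 2.27, 3.63, 0.32, -1.88], [-0.0, 0.55, 1.96, 3.58, 0.14, -1.94]]
-5 44 1 [[0.17, 0.37, 2.33, 3.67, 0.36, 1.26], [0.13, 0.4, 2.27, 3.63, 0.32, 1.26], [-0.0, 0.55, 1.96, 3.58, 0.14, 1.2]]
5 36 -1 [[0.06, 0.32, 2.29, 2.98, 0.09, -1.43], [0.03, 0.35, 2.23, 2.66, 0.07, -1.14], [-0.06, 0.53, 1.89, 0.73, 0.13, 0.73]]
5 36 1 [[0.06, 0.32, 2.29, 2.98, 0.09, 1.71], [0.03, 0.35, 2.23, 2.66, 0.07, 2.01], [-0.06, 0.53, 1.89, 0.73, 0.13, -2.41]]
5 40 -1 [[0.06, 0.33, 2.33, 3.06, 0.22, -1.51], [0.03, 0.36, 2.27, 2.94, 0.19, -1.42], [-0.07, 0.53, 1.93, 1.72, 0.1, -0.27]]
5 40 1 [[0.06, 0.33, 2.33, 3.06, 0.22, 1.63], [0.03, 0.36, 2.27, 2.94, 0.19, 1.72], [-0.07, 0.53, 1.93, 1.72, 0.1, 2.87]]
5 44 -1 [[0.06, 0.36, 2.37
[... 263 characters left out ...]
0.75], [-0.03, 0.35, 2.24, 1.9, 0.16, -0.55], [-0.11, 0.53, 1.89, 1.02, 0.23, 0.29]]
13 36 1 [[-0.01, 0.31, 2.3, 2.13, 0.16, 2.39], [-0.03, 0.35, 2.24, 1.9, 0.16, 2.59], [-0.11, 0.53, 1.89, 1.02, 0.23, -2.85]]
13 40 -1 [[-0.02, 0.32, 2.34, 2.5, 0.26, -1.13], [-0.04, 0.36, 2.28, 2.36, 0.24, -1.01], [-0.12, 0.53, 1.93, 1.53, 0.22, -0.23]]
13 44 -1 [[-0.03, 0.35, 2.38, 2.65, 0.38, -1.3], [-0.05, 0.38, 2.32, 2.56, 0.36, -1.22], [-0.13, 0.54, 1.98, 1.98, 0.27, -0.68]]
13 44 1 [[-0.03, 0.35, 2.38, 2.65, 0.38, 1.84], [-0.05, 0.38, 2.32, 2.56, 0.36, 1.92], [-0.13, 0.54, 1.98, 1.98, 0.27, 2.46]]
15.0833 [ 1.52542517e-01  1.82944144e-02  1.79501150e+00 -1.24673971e-04
  1.32875242e+00  2.00990662e+00]
```

View pics/placed.png

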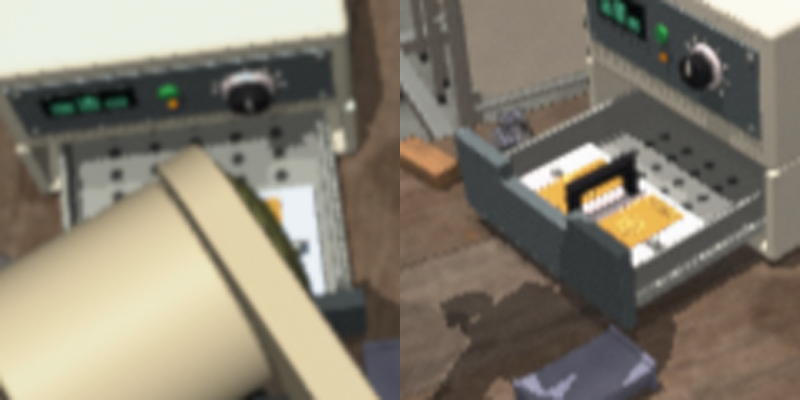

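The view shows the carrier flat in the drawer. The slot's pin is visible near the right crop's (655,238) and the handle is free. Next I set up the push pose with the fingers shut.

```bash
cat >> h.py <<'E'
a=np.radians(-5);l=np.radians(44);hx=np.array([np.cos(a),np.sin(a),0])
PQ=quat(up*np.cos(l)-hx*np.sin(l),np.cross(up,hx),1)
front=rest-.06*dx;front[2]=0
E
python3 - <<'E'
from h import *
from bench import env,kinematics,monitor,eyes
env.close_gripper(40)
s=monitor.sense();k=kinematics.ik(front-dx*.06+up*.20,PQ);print(np.round(k,2))
env.reach(front-dx*.06+up*.20,PQ)
env.movel(front-dx*.05+up*.04,.12)
s=monitor.sense();print(s["clock"],s["position"],np.round(s["joints"],2))
env.hold(.2);f0=monitor.sense()["contact_force"]
g=env.movel(front+dx*.005+up*.04,.03,guard=1.5);s=monitor.sense();p=s["position"]-front
print(s["clock"],g,"t",p@dx,"F",(s["contact_force"]-f0)@dx)
d=eyes.grab_frame("scene");cv2.imwrite("pics/push0.png",cv2.resize(d["frame"][130:310,120:360,::-1],(720,540)))
E
```

```text
[ 0.22 -0.08  2.24 -0.75  0.31 -0.63]Traceback (most recent call last):
  File "<stdin>", line 6, in <module>
bench.MotionError: the arm cannot follow that straight line within its joint ranges
```

Run:
```python
from h import *
from bench import env,kinematics,monitor,eyes
print(monitor.sense()["clock"],np.round(monitor.sense()["joints"],2))
for b in(.05,.08,.11,.14):
  for z in(.04,.07,.1,.13,.16):
    k=kinematics.ik(front-dx*b+up*z,PQ); print(b,z,None if k is None else np.round(k,2))
```

```text
18.2 [ 0.22 -0.08  2.24 -0.75  0.31 -0.63]
0.05 0.04 [0.2  0.39 2.37 3.65 0.41 1.3 ]
0.05 0.07 [0.2  0.29 2.36 3.82 0.32 1.13]
0.05 0.1 [0.2  0.19 2.34 4.11 0.24 0.83]
0.05 0.13 None
0.05 0.16 [ 0.2   0.03  2.28 -1.17  0.21 -0.2 ]
0.08 0.04 [0.25 0.37 2.42 3.71 0.45 1.3 ]
0.08 0.07 [0.25 0.26 2.41 3.88 0.35 1.11]
0.08 0.1 [0.25 0.16 2.39 4.17 0.27 0.81]
0.08 0.13 None
0.08 0.16 [ 0.25 -0.02  2.33 -1.2   0.25 -0.14]
0.11 0.04 [0.32 0.36 2.46 3.77 0.48 1.3 ]
0.11 0.07 [0.32 0.24 2.45 3.96 0.39 1.09]
0.11 0.1 [0.32 0.13 2.43 4.25 0.31 0.78]
0.11 0.13 None
0.11 0.16 [ 0.32 -0.06  2.37 -1.21  0.3  -0.08]
0.14 0.04 [0.39 0.34 2.5  3.85 0.52 1.29]
0.14 0.07 [0.39 0.22 2.49 4.05 0.42 1.07]
0.14 0.1 [0.39 0.1  2.47 4.34 0.35 0.75]
0.14 0.13 None
0.14 0.16 [ 0.39 -0.1   2.4  -1.2   0.35 -0.03]
```

Run:
```python
from h import *
from bench import env,kinematics,monitor,eyes
env.reach(front-dx*.13+up*.20,PQ)
j=np.array(monitor.sense()["joints"]);print(np.round(j,2))
j[3]=4.0;j[5]=1.1;env.set_joints(j);s=monitor.sense();print(s["clock"],s["position"])
env.reach(front-dx*.09+up*.07,PQ)
env.movel(front-dx*.05+up*.04,.08)
s=monitor.sense();print(s["clock"],s["position"],np.round(s["joints"],2))
env.hold(.2);f0=monitor.sense()["contact_force"]
g=env.movel(front+dx*.005+up*.04,.03,guard=2);s=monitor.sense();p=s["position"]-front
print(s["clock"],g,"t",p@dx,"F",(s["contact_force"]-f0)@dx)
d=eyes.grab_frame("scene");cv2.imwrite("pics/push0.png",cv2.resize(d["frame"][130:310,120:360,::-1],(720,540)))
```

```text
[ 0.37 -0.18  2.33 -0.86  0.41 -0.42]
22.6 [0.41994092 0.2030846  0.31301451]
24.325 [0.42862565 0.15392143 0.0404431 ] [0.2  0.39 2.37 3.65 0.41 1.3 ]
25.85 True t -0.005920248358175076 F 0.0679945394247363
```

View pics/push0.png

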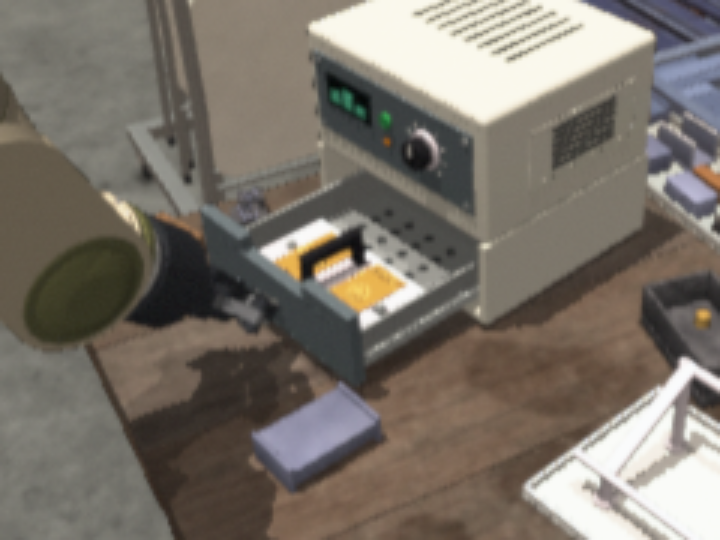

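The fingertips touch the drawer front at the expected distance. Now the gentle push.

Run:
```python
from h import *
from bench import env,kinematics,monitor,eyes
b=front+up*.04
f0=monitor.sense()["contact_force"]
def st(g):
    s=monitor.sense();f=s["contact_force"]-f0;t=(s["position"]-front)@dx
    print(f"{s['clock']:.1f} {g} t {t*1e3:.1f} F",[round(float(f@v),1) for v in(dx,dy,up)]);return t,f@dx
g=env.movel(b+dx*.094,.04,guard=10);t,F=st(g);pk=0
if not g:
  while t<.142:
    g=env.movel(b+dx*(t+.004),.02,guard=12);t,F=st(g);pk=max(pk,-F)
    if g or (pk>5 and -F<1.5): break
d=eyes.grab_frame("scene");cv2.imwrite("pics/push1.png",cv2.resize(d["frame"][130:310,120:360,::-1],(720,540)))
```

```text
28.6 False t 94.2 F [-0.8, -0.7, -1.2]
28.9 False t 98.7 F [-0.5, -0.1, 0.3]
29.3 False t 103.0 F [-0.0, 0.1, -0.2]
29.7 False t 107.3 F [0.0, -1.1, -0.0]
30.0 False t 111.5 F [0.4, -0.6, -0.9]
30.3 True t 114.2 F [-3.9, -0.1, 4.1]
```

View pics/push1.png

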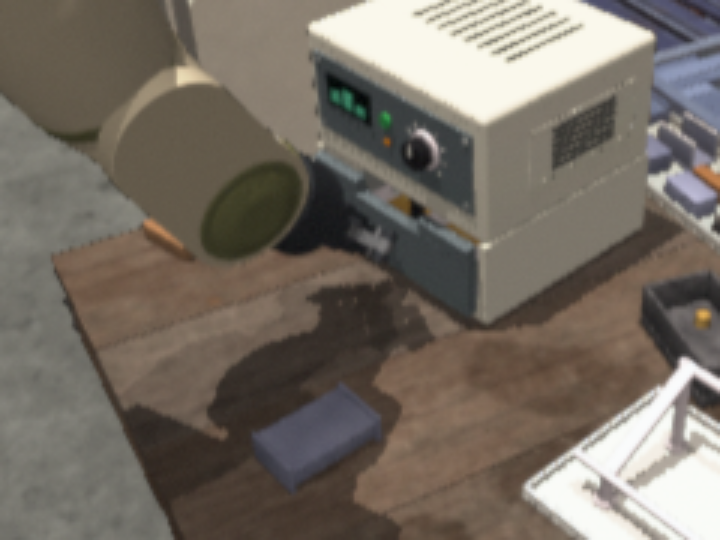

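About 10 mm is left, and the guard tripped on the catch. I continue slowly with a higher limit.

Run:
```python
from h import *
from bench import env,kinematics,monitor,eyes
b=front+up*.04
def st(g):
    s=monitor.sense();f=s["contact_force"];t=(s["position"]-front)@dx
    print(f"{s['clock']:.1f} {g} t {t*1e3:.1f} F",[round(float(f@v),1) for v in(dx,dy,up)]);return t,f@dx
t,F=st(0);pk=0;T=.114
while T<.134:
    T+=.002
    g=env.movel(b+dx*T,.015,guard=20);t,F=st(g);pk=max(pk,-F)
    if g or (pk>6 and -F<2): break
d=eyes.grab_frame("scene");cv2.imwrite("pics/push2.png",cv2.resize(d["frame"][130:310,120:360,::-1],(720,540)))
```

```text
30.3 0 t 114.0 F [-4.3, -0.6, 2.5]
30.6 False t 114.9 F [-7.0, -1.0, 2.1]
30.9 False t 117.1 F [-5.7, -0.9, 2.1]
31.2 False t 119.5 F [-4.0, 0.0, 0.8]
31.5 False t 122.6 F [0.2, 0.3, 0.7]
```

View pics/push2.png

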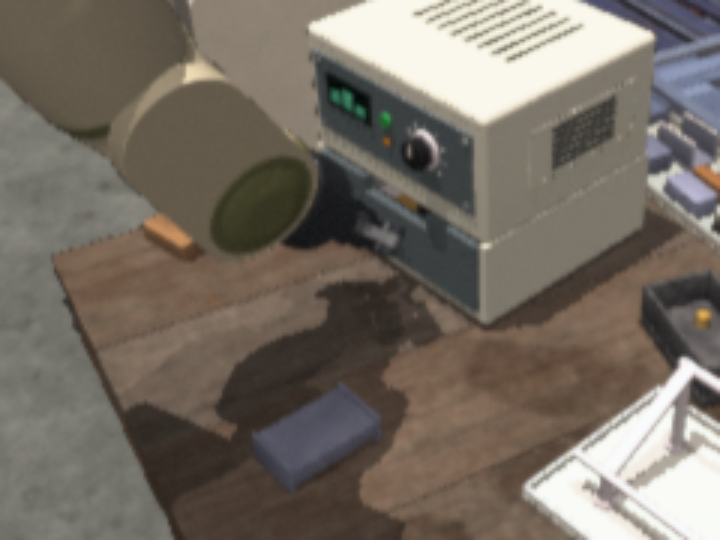

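The push force dropped to zero and the front looks flush, so the catch has taken over. I back off and check.

Run:
```python
from h import *
from bench import env,kinematics,monitor,eyes
b=front+up*.04
env.movel(b+dx*.06,.06);env.movel(b-dx*.05+up*.01,.12);env.hold(1)
s=monitor.sense();print(s["clock"],s["contact_force"])
a=eyes.grab_frame("scene")["frame"];t=eyes.grab_frame("top")["frame"]
c=lambda f,x,y,w,h:cv2.resize(f[y:y+h,x:x+w,::-1],(400,400),interpolation=cv2.INTER_CUBIC)
cv2.imwrite("pics/final.png",np.hstack([c(a,200,150,110,110),c(t,140,140,140,140)]))
```

```text
34.7833 [ 0.46090348 -0.11788503 -1.55608277]
```

View pics/final.png

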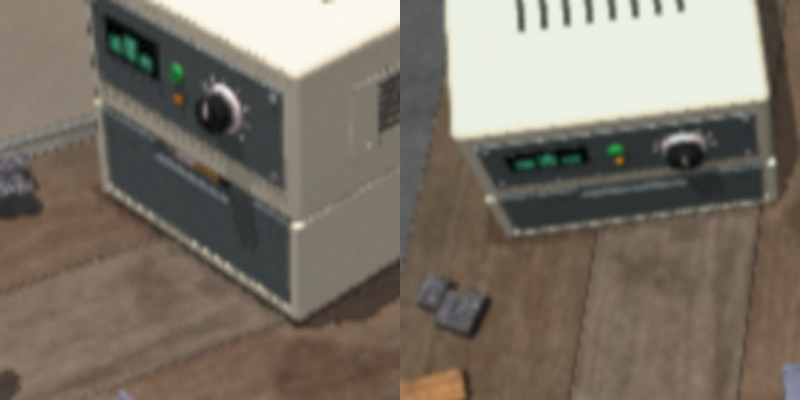

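The drawer is flush and has stayed shut. The carrier shows level through the notch, and the bystanders look undisturbed.

```bash
python3 -c "
from bench import job,monitor
job.hand_in();print(monitor.sense()['clock'])"
```

```text
the job is handed in; nothing more can be done
the job is handed in; nothing more can be done
```

The carrier is in the dryer drawer, the drawer is shut on its catch, and the job is handed in; the last clock reading was 34.8 s of the 67 s allowed.

- **Placing:** I gripped the handle, lifted the carrier off along its normal, levelled it and felt for the pins with a 3 N limit. Three probes touched the pins. The fourth, offset +2.0 mm in x and +1.5 mm in y, dropped to 31.8 mm, which is rest-button height, with about 8 N of upward force. A picture after letting go showed the carrier flat, with a pin visible in the slot.
- **Shutting the drawer:** I pushed with the shut fingers leaning back 44 degrees. My first 12 N limit stopped at the catch, so I went on slowly with a 20 N limit. The force readings peaked at about 7 N along the push, then fell to zero as the catch took over.
- **Final check:** One second after backing off, both cameras showed the drawer flush and shut, and the robot touching nothing. The bystanders in view looked undisturbed.

**Checks that disagreed or fell short:**
- With the carrier above the drawer, the scene camera put the slot 4 to 7 mm off in y from where the arm placed it; feeling for the pins settled it.
- One planned straight-line move was refused, so I swung the wrist round clear of the drawer before pushing.
- With the drawer shut, the carrier could be seen only through the finger notch.

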